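# Rebuild the slip clutch of the artefact turntable

### The job

The platter is off the photo turntable and its slip clutch is open, a separator plate uppermost on the pack. Continue the pack in turn: mesh the inward-toothed friction disc with the splined hub and slide it fully home, then lay the eared separator plate flat on top of it with both ears down in the drum slots, fully home. Feel for the teeth and the slots gently, well under 35 N, never forcing; let go of both plates and leave the other things on the table alone.

Things in the scene. Friction and masses are not known exactly. Their poses are not given: they have to be found in the camera images.
- turntable: Base of a photo turntable: grey round housing 220 mm across, 60 mm high, fixed; origin at its underside centre, z up. In the middle of its top is the open clutch: drum floor 98 mm across, 64 mm up; hub in the centre, drum lugs about at +y and -y, nothing standing towards +x and -x. Already fitted: a friction disc and, on top, a separator, 58 mm across.
- pack (a point): On the hub axis at the upper face of the fitted plates, 81 mm above the turntable's underside; axes as the turntable's. The friction disc is home with its underside at this height, the separator with its underside 6 mm higher. All plates have the same 58 mm rim, so fingertips that reach below the held plate's underside land on the plate beneath.
- spline_top (a point): On the hub axis at the top of its splines, 19 mm above the pack. 8 outward teeth 45 deg apart: root radius 14, tip radius 17.5, width 5 mm, square-ended. A stud 12 mm thick rises 14 mm above. The hub stands at any angle, which this point does not show (its axes are the turntable's): look or feel. It is geared and resists turning with 0.25 N m.
- lug_top (a point): On the hub axis, level with the tops of the drum lugs, 25 mm above the pack. Two drum slots, each 15.6 mm wide between two upright aluminium lugs (10 mm wide, standing 35 to 45 mm from the axis), open above, inward and outward. They lie about along the turntable's +y and -y, but the drum stands up to 10 deg off either way (not measured) and resists turning with 0.3 N m.
- friction_disc: Friction disc: ring with brown grooved lining, 58 mm across, 6 thick, 70 g, 8 teeth pointing INWARD (tip radius 15.2, 5 wide; under 1 mm play each way in the spline). Origin: underside centre; a tooth on its x axis, then every 45 deg; the rim has 16 slight flats, one behind each tooth and each gap. Lies on a cork rest 49 mm across, its underside 27 mm above the table.
- separator: Separator plate: plain steel ring 58 mm across, 5 mm thick, 80 g, smooth bore of radius 20.5 mm that passes over the hub, two ears pointing OUTWARD along its +y and -y (14 mm wide, reaching 42 mm from the centre; either way round fits). Origin: underside centre. Lies on the other cork rest, underside 27 mm above the table. Its rim is slightly flat at +x and -x, clear of the ears, to grip across.
- tray: Beech tray 150 x 240 mm, rim 14 mm high, fixed; origin at the underside centre; cork rests at y = +55 and -55 mm in its frame. Either plate may be on either rest.
- bottle: Excavated aqua glass bottle standing upright, 62 mm across, 180 mm high, origin at the base centre. Leave alone.
- cap_nut: Brass adjusting nut of the clutch, 42 mm across, 16 mm high, origin at the base centre. Not needed yet: leave alone.
- magnifier: Hand magnifier lying flat, lens frame 69 mm across, 14 mm high, handle 85 mm long towards its -x; origin under the lens centre. Leave alone.
Mind the look-alikes: they are no part of the job. What is shaped like the friction_disc but pink is not meant. What is shaped like the separator but pink is not meant.

How it is judged:
By the outcome, as a careful person would: the job done as asked, in the order asked, and still so for the second after the job is handed in, with the robot touching nothing.
It also fails if it takes over 72 s, if anything falls off the work surface, if the arm or the gripper's body presses on something with over 40 N, if the wrist force passes 120 N, or if a joint passes its speed limit or range.

### The arm

A 6-joint arm with a two-finger parallel gripper is mounted at the origin on the work surface. World frame = base frame: x ahead of the robot, y to its left, z up, the work surface at z = 0. Lengths are in m, angles in degrees, forces in N, time in s.
With the tool pointing down it reaches from about 0.275 to 0.825 m from the base axis. Payload 4.9 kg.
Tool frame: the origin (TCP) lies at the very end of the fingers, on their centre line; the grasp point (between the pads) lies 19 mm behind it; z points along the fingers, y is the line along which they close (so a half turn about z gives the same grasp; the last joint's range is limited). The gripper opens to 85 mm and grips with 20 to 120 N. Pads are 22 mm wide; open, the fingers measure 114 mm over their backs; the gripper's body (76 mm by 85 mm) begins 54 mm behind the grasp point. The pads swing forward as they close: fully open they stand 13 mm farther back than shut.
Start: joints at [-84.236, 18.69, -11.035, 60.275, 0, 82.311], TCP at [0.128, -0.535, 0.202] pointing down, gripper open.
Joint ranges: [-152.03, 152.03], [-55.5, 102.48], [-74.3, 77.21], [-110.64, 120.58], [-84.22, 78.4], [-180, 180]. Speed limits (degrees/s): [147.25, 147.25, 180, 180, 180, 180].

### API

Orientations are given as [roll, pitch, yaw] about the fixed x, y, z axes, in that order (R = Rz(yaw) Ry(pitch) Rx(roll)).
In Python, from station import r gives the robot as it stands. Calls block until the motion is done:
- r.move_to(position, orientation): joint-space move of the TCP to a pose.
- r.servo_line(position, attitude=None, max_speed=0.15, stop_force=None): straight line of the TCP; attitude=None keeps the orientation; max_speed is the mean speed in m/s. With stop_force (N) it stops when the force on the tool has changed by that much, and returns True; else False.
- r.movej(angles): joint-space move.
- r.release() and r.grab(): open the fingers fully, or close them until they stop; the grip force is fixed at half the most.
- r.pause(seconds).
- r.inverse_kinematics(position, orientation): joint angles nearest the present ones, or None.
- r.read_state(): the state.
- r.capture(name): name is "scene" or "top" or "wrist"; returns a dict with "frame" (384x512x3 uint8, red, green, blue), "fx", "fy", "cx", "cy" (pixels), "dist" ([k1, k2, p1, p2, k3] as OpenCV has them; the pictures are not rectified), "T" (4x4, takes a point from camera to world coordinates); the wrist camera has in their place "mount" (4x4, takes a point from camera to tool coordinates, whose origin is the TCP and whose axes are the flange's). Camera axes: x right, y up, looking along -z (the intrinsics and any distortion apply to the point x, -y, -z); pixel columns grow to the right and rows downward; lengths in m; the calibration is good to about 2 mm. A picture is of the moment at which its call begins: read the wrist's pose just before it. There is no depth.
A pose or a line that the arm cannot do raises r.MotionError and nothing moves.
- r.sign_off(): hands the job in; it is judged then, once.
The state is a dict: "clock": time; "qpos": joint angles; "dq": joint speeds; "tau": joint torques, N m; "tool_pos": TCP position; "eef_rot": TCP orientation; "force": force on the tool from outside, world axes, zero at the start; "wrist_torque": the same for the moment, N m; "opening": finger opening in m; "gripper_force": force on a finger pad.
Only numpy, scipy, OpenCV 4.12 (cv2) and the standard library are available. Lean on these libraries where they do the work, as an engineer would, in place of code of your own. Each camera call takes 0.05 s, during which the arm holds its last target. There are 200 camera calls.

## Working session

There is one attempt and no reset: what is moved stays moved. The work goes in short steps, each a Python script; the robot and the scene stay as the last script left them, time stands still between calls to the robot, and variables do not carry over. Pictures are saved under pics/ and viewed, at most 12 in all, crops included, and the job is handed in when it is done.

```bash
ls; mkdir -p pics; python3 - <<'E'
from station import r
import cv2,numpy as np
a=r.capture("scene");b=r.capture("top")
print(r.read_state())
for c in (a,b): print({k:(np.round(v,3).tolist() if k!='frame' else 0) for k,v in c.items()})
im=[cv2.cvtColor(x["frame"],cv2.COLOR_RGB2BGR) for x in (a,b)]
cv2.imwrite("pics/scene.png",im[0]);cv2.imwrite("pics/top.png",cv2.resize(im[1],(800,600),interpolation=cv2.INTER_CUBIC))
cv2.imwrite("pics/top0.png",im[1])
print(np.round(r.capture("wrist")["mount"],4).tolist())
E
```

```text
pics
{'clock': 0.1, 'qpos': array([-8.42345118e+01,  1.87261084e+01, -1.10846172e+01,  6.02762201e+01,
        1.57451109e-04,  8.23097547e+01]), 'dq': array([-0.10100603,  0.00906447,  0.11597961,  0.00179276, -0.16060595,
        0.00982657]), 'tau': array([ 1.02099406e-03, -4.44239223e+01,  2.63037872e+01,  7.93954299e-03,
       -1.37214224e-04, -1.25611641e-05]), 'tool_pos': array([ 0.12792649, -0.53434245,  0.20180851]), 'eef_rot': array([-1.79913857e+02, -1.17908975e-02,  1.34557245e+01]), 'force': array([-0.36469605, -1.11884535,  0.55609814]), 'wrist_torque': array([ 0.0118469 , -0.04429322, -0.00125106]), 'gripper_force': 0.0, 'opening': 0.08547851905613739}
{'frame': 0, 'fx': 406.45, 'fy': 406.45, 'cx': 259.486, 'cy': 188.406, 'dist': [0.037, 0.0, 0.0, 0.0, 0.0], 'T': [[0.547, -0.697, 0.464, 1.22], [0.837, 0.457, -0.301, -0.474], [-0.002, 0.553, 0.833, 1.311], [0.0, 0.0, 0.0, 1.0]]}
{'frame': 0, 'fx': 377.954, 'fy': 377.954, 'cx': 263.503, 'cy': 190.119, 'dist': [-0.039, 0.0, 0.0, 0.0, 0.0], 'T': [[0.023, 0.982, -0.187, 0.344], [-1.0, 0.023, -0.0, -0.038], [0.004, 0.187, 0.982, 1.095], [0.0, 0.0, 0.0, 1.0]]}
[[0.0007, 0.9655, 0.2605, 0.0641], [1.0, -0.0006, -0.0004, 0.0003], [-0.0003, 0.2605, -0.9655, -0.1707], [0.0, 0.0, 0.0, 1.0]]
```

View pics/scene.png

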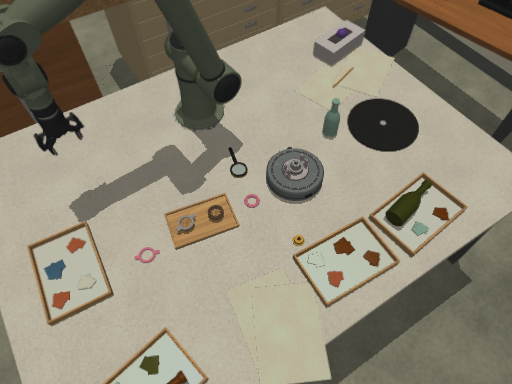

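View pics/top.png

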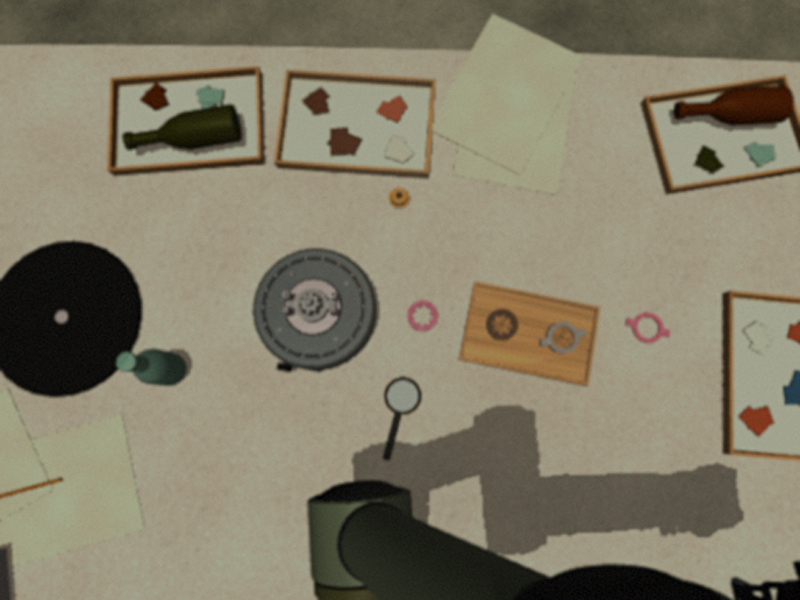

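The top view (800x600) shows the turntable hub at about (311,304), the friction disc at (502,324) on the tray and the separator at (563,338) with its ears roughly left and right. The pink look-alikes are at (423,316) and (648,327), the magnifier at (403,396) and the nut at (399,197). Next I'll cast rays for rough positions and take wrist views from close by.

```bash
cat > h.py <<'E'
from station import r
import cv2,numpy as np
from scipy.spatial.transform import Rotation as R
def Ttool():
    s=r.read_state();T=np.eye(4);T[:3,:3]=R.from_euler('xyz',s["eef_rot"],degrees=True).as_matrix();T[:3,3]=s["tool_pos"];return T
def shot(name):
    T=Ttool() if name=="wrist" else None
    c=r.capture(name); c["W"]=T@c["mount"] if name=="wrist" else c["T"]
    return c
def K(c): return np.array([[c["fx"],0,c["cx"]],[0,c["fy"],c["cy"]],[0,0,1.]])
def ray(c,px,z):
    u=cv2.undistortPoints(np.array(px,float).reshape(-1,1,2),K(c),np.array(c["dist"],float))[:,0]
    d=np.c_[u[:,0],-u[:,1],-np.ones(len(u))]@c["W"][:3,:3].T; o=c["W"][:3,3]
    return o+d*((z-o[2])/d[:,2])[:,None]
def proj(c,P):
    q=(np.array(P,float).reshape(-1,3)-c["W"][:3,3])@c["W"][:3,:3]
    return cv2.projectPoints(q*[1,-1,-1],np.zeros(3),np.zeros(3),K(c),np.array(c["dist"],float))[0][:,0]
def warp(c,ctr,z,half,n):  # rectify plane z onto a top-down image: col=+x, row=-y
    g=np.linspace(-half,half,n); X,Y=np.meshgrid(g,-g)
    p=proj(c,np.c_[X.ravel()+ctr[0],Y.ravel()+ctr[1],np.full(X.size,z)]).reshape(n,n,2).astype(np.float32)
    return cv2.remap(cv2.cvtColor(c["frame"],cv2.COLOR_RGB2BGR),p,None,cv2.INTER_LINEAR)
E
python3 - <<'E'
from h import *
c=shot("top"); s=512/800
P={}
for n,px,z in (("hub",(311,304),.10),("disc",(502,324),.033),("sep",(563,338),.032),("house",(315,309),.06)):
    P[n]=ray(c,np.array(px)*s,z)[0]; print(n,P[n].round(3))
r.move_to([*((P["disc"]+P["sep"])[:2]/2-[.0,0]),.25],[180,0,0])
c=shot("wrist");print(c["fx"],c["dist"],r.read_state()["clock"],r.read_state()["qpos"].round(0))
cv2.imwrite("pics/w1.png",cv2.cvtColor(c["frame"],cv2.COLOR_RGB2BGR)); np.save("w1.npy",c,allow_pickle=True)
h=P["hub"]; r.move_to([h[0],h[1],.27],[180,0,0])
c=shot("wrist");print(r.read_state()["clock"],r.read_state()["qpos"].round(0))
cv2.imwrite("pics/w2.png",cv2.cvtColor(c["frame"],cv2.COLOR_RGB2BGR)); np.save("w2.npy",c,allow_pickle=True)
E
```

```text
hub [0.517 0.134 0.1  ]
disc [ 0.5   -0.203  0.033]
sep [ 0.477 -0.314  0.032]
house [0.515 0.134 0.06 ]
286.01947861035916 [-0.0201672  0.         0.         0.         0.       ] 1.925 [-36.  17.  -6.  67.  -0. 144.]
6.5417 [   7.   15.   -6.   69.    0. -173.]
```

View pics/w1.png

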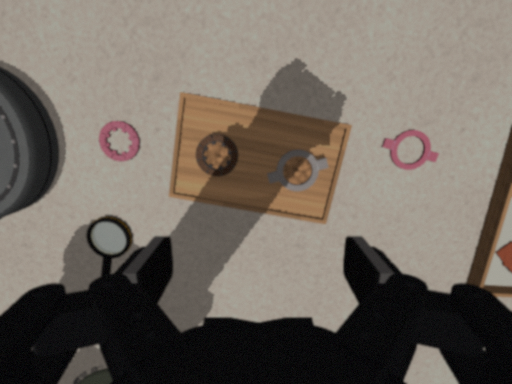

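View pics/w2.png

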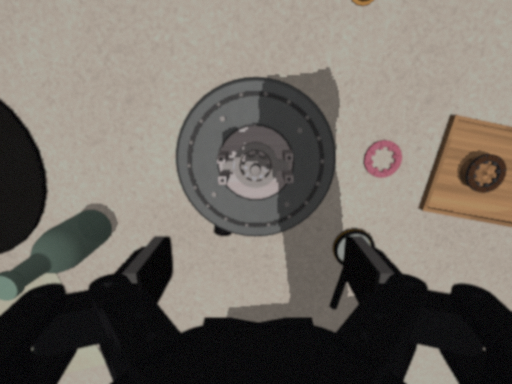

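Wrist view 1 shows the friction disc at (217,154), the separator at (297,171) with ears at (273,176) and (322,160), and the pink ones outside the tray. View 2 shows the hub at about (256,168), with lug pairs at (222,170) and (289,168). I'll take closer looks with the wrist at yaw -90, where joint 6 sits mid-range.

```bash
python3 - <<'E'
from h import *
for f in ("w1","w2"): # fingertip check: where would open tips project if z=-13 mm or 0
    c=np.load(f+".npy",allow_pickle=True).item(); cc=dict(c); cc["W"]=c["mount"]
    print(f,proj(cc,[[.011,s*.0425,z] for z in (0,-.013) for s in (1,-1)]).round(0).tolist())
c1=np.load("w1.npy",allow_pickle=True).item();c2=np.load("w2.npy",allow_pickle=True).item()
d=ray(c1,[217,154],.033)[0];s=ray(c1,[297,171],.032)[0];e=ray(c1,[[273,176],[322,160]],.032);h=ray(c2,[256,168],.114)[0]
print("disc",d,"sep",s,e,"hub",h)
r.move_to([h[0],h[1]+.04,.155],[180,0,-90])
c=shot("wrist");np.save("w3.npy",c,allow_pickle=True)
cv2.imwrite("pics/w3a.png",warp(c,h[:2],.10,.05,500))
m=(d+s)/2
r.move_to([d[0],d[1]+.04,.10],[180,0,-90])
c=shot("wrist");np.save("w4.npy",c,allow_pickle=True)
print(r.read_state()["clock"],r.read_state()["qpos"].round(0))
im=cv2.cvtColor(c["frame"],cv2.COLOR_RGB2BGR)
w3=cv2.cvtColor(np.load("w3.npy",allow_pickle=True).item()["frame"],cv2.COLOR_RGB2BGR)
cv2.imwrite("pics/w34.png",np.vstack([np.hstack([warp(np.load("w3.npy",allow_pickle=True).item(),h[:2],.10,.05,400),warp(c,d[:2],.033,.05,400)]),np.hstack([cv2.resize(w3,(400,200)),cv2.resize(im,(400,200))])]))
E
```

```text
w1 [[324.0, 204.0], [188.0, 204.0], [329.0, 211.0], [183.0, 211.0]]
w2 [[324.0, 204.0], [188.0, 204.0], [329.0, 211.0], [183.0, 211.0]]
disc [ 0.50257177 -0.20488058  0.033     ] sep [ 0.47895193 -0.31419878  0.032     ] [[ 0.47193051 -0.2811859   0.032     ]
 [ 0.49420961 -0.3478607   0.032     ]] hub [0.52320798 0.13543703 0.114     ]
9.4 [ -26.   22.  -23.   45.    0. -116.]
```

View pics/w34.png

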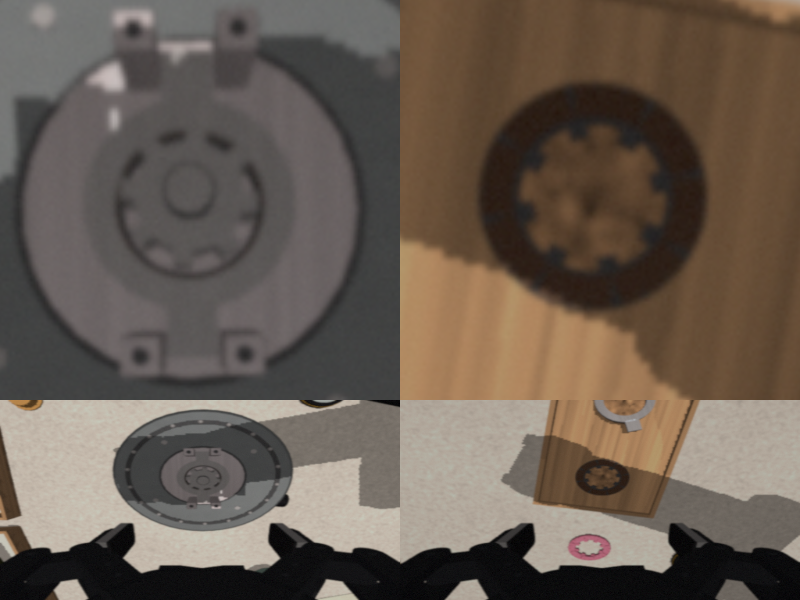

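The rectified panels are 4 px/mm with columns along +x. On the left, the stud, lugs and drum floor agree on a hub centre near (190,194), with dark spline gaps at about 17° mod 45 and the drum about +1.3°. On the right, the disc is centred at (593,196), 57.5 mm across, with teeth at about 12° mod 45. I'll check the spline phase and the fingertip geometry once more.

```bash
python3 - <<'E'
from h import *
c3=np.load("w3.npy",allow_pickle=True).item();c4=np.load("w4.npy",allow_pickle=True).item();c1=np.load("w1.npy",allow_pickle=True).item()
H=np.array([.5207,.1368])
a=warp(c3,H,.10,.025,400); a=cv2.convertScaleAbs(a,alpha=1.6,beta=-40)
for t in range(8):   # predicted teeth: red line at root..tip ; green for gap middles
    for off,col in ((-5.4,(0,0,255)),(17.1,(0,255,0))):
        th=np.deg2rad(off+45*t); p=[(int(200+8000*q*np.cos(th)),int(200-8000*q*np.sin(th))) for q in (.019,.022)]
        cv2.line(a,p[0],p[1],col,2)
im=cv2.cvtColor(c1["frame"],cv2.COLOR_RGB2BGR)
f=cv2.convertScaleAbs(cv2.resize(im[190:290,130:230],(400,400)),alpha=2.,beta=20)
s=warp(c4,[.4815,-.3144],.032,.05,200); s1=warp(c1,[.4815,-.3144],.032,.05,200)
cv2.imwrite("pics/chk.png",np.vstack([np.hstack([a,f]),np.hstack([s,s1,np.zeros((200,400,3),np.uint8)])]))
E
```

```text
(no output)
```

View pics/chk.png

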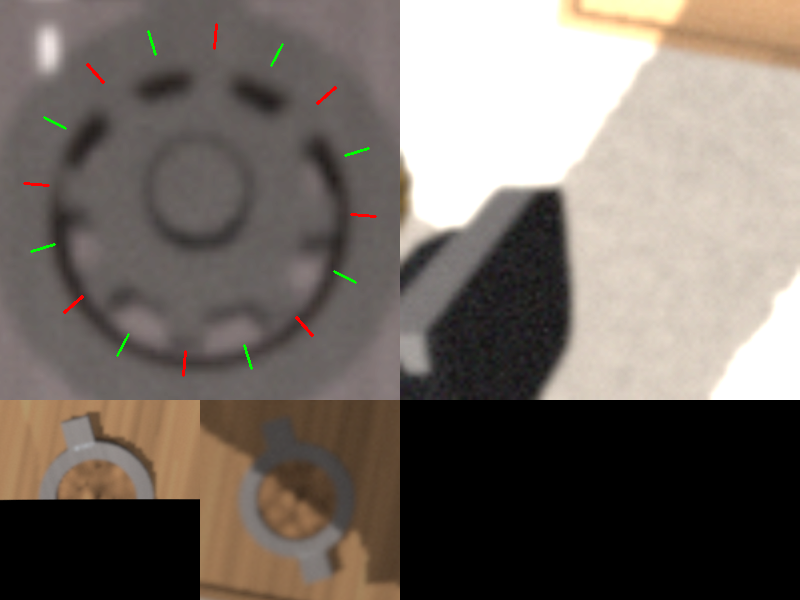

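The spline gaps come out at about 16.7° mod 45 (green marks), and the separator's ears lie along about 106°, centred near (.480,-.314). The open fingertips, at wrist px (171,237), don't sit where I expected, so I'll check the tip height against the start scene picture numerically.

```bash
python3 - <<'E'
from h import *
c=shot("scene"); 
T=np.eye(4);T[:3,:3]=R.from_euler('xyz',[180,0,13.46],degrees=True).as_matrix();T[:3,3]=[.128,-.5345,.202]
for z in (0,-.013,-.045):
    print(z,proj(c,[(T@[0,s*(.0425+.007),z,1])[:3] for s in (1,-1)]).round(1).tolist())
g=cv2.imread("pics/scene.png",0)
for x in range(40,92,3):
    col=g[90:175,x]; d=np.where(col<45)[0]; print(x, (90+d.min(),90+d.max()) if len(d) else None,end=' ')
s=r.read_state();print(s["force"],s["opening"],s["clock"])
E
```

```text
0 [[59.5, 161.8], [84.9, 145.5]]
-0.013 [[57.9, 159.5], [83.5, 143.1]]
-0.045 [[53.9, 153.6], [80.0, 137.0]]
40 (np.int64(110), np.int64(146)) 43 (np.int64(109), np.int64(149)) 46 (np.int64(108), np.int64(148)) 49 (np.int64(105), np.int64(149)) 52 (np.int64(99), np.int64(152)) 55 (np.int64(102), np.int64(139)) 58 (np.int64(106), np.int64(137)) 61 (np.int64(110), np.int64(134)) 64 (np.int64(118), np.int64(133)) 67 (np.int64(119), np.int64(130)) 70 (np.int64(117), np.int64(130)) 73 (np.int64(115), np.int64(130)) 76 (np.int64(118), np.int64(133)) 79 (np.int64(122), np.int64(137)) 82 (np.int64(126), np.int64(126)) 85 None 88 None 91 None [-0.62898044  1.33098489  0.21007647] 0.08499117034799268 9.45
```

Both views put the open tips higher than the TCP. I'll test this safely: go over the disc, descend to the nominal height under a force guard, close and read the opening. If the fingers close on air, they simply miss above the disc.

```bash
python3 - <<'E'
from h import *
D=[.5008,-.2039]; yaw=-100.3
def st(t):
    s=r.read_state(); print(t,round(s["clock"],2),s["tool_pos"].round(4),s["force"].round(1),"open",round(s["opening"],4),"gf",round(s["gripper_force"],1))
r.move_to([*D,.075],[180,0,yaw]); st("above")
print(r.servo_line([*D,.024],max_speed=.08,stop_force=6)); st("down")
r.grab(); st("grab")
c=shot("wrist"); np.save("w5.npy",c,allow_pickle=True)
im=cv2.cvtColor(c["frame"],cv2.COLOR_RGB2BGR)
cv2.imwrite("pics/w5.png",cv2.convertScaleAbs(cv2.resize(im[120:320,120:392],(800,588),interpolation=cv2.INTER_CUBIC),alpha=1.5))
E
```

```text
above 9.76 [ 0.5006 -0.2034  0.0743] [ 0.7  1.6 -0.3] open 0.0854 gf 0.0
False
down 10.54 [ 0.5011 -0.204   0.0243] [-0.4  0.4  0. ] open 0.0855 gf 0.0
grab 11.31 [ 0.5008 -0.2039  0.024 ] [-0.2  0.4 -0.1] open 0.0001 gf 0.0
```

View pics/w5.png

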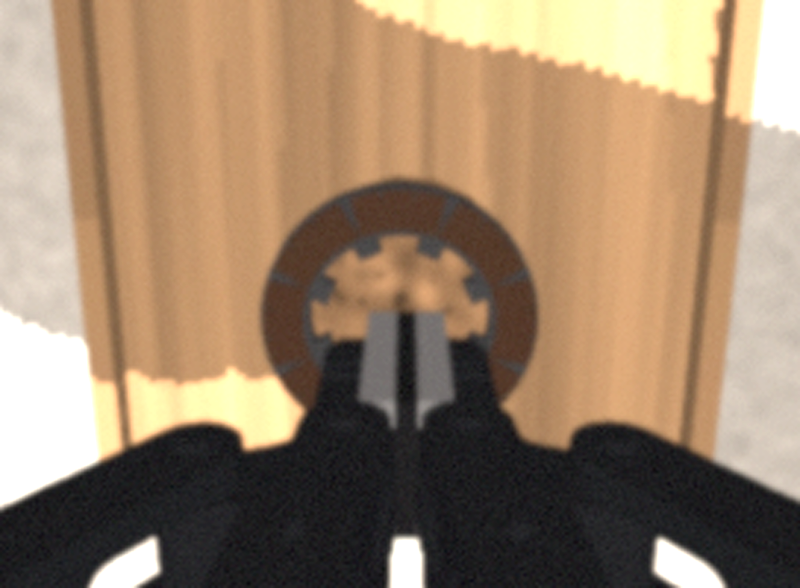

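The view shows the shut fingertips at crop (405,312), well above the disc bore, so the real tips sit roughly 35 mm behind the reported TCP. I'll touch the disc's top face gently (known height 33 mm, backed by the cork) with the shut tips to measure this.

```bash
cat >> h.py <<'E'
def st(t):
    s=r.read_state(); print(t,round(s["clock"],2),s["tool_pos"].round(4),s["eef_rot"].round(1),"F",s["force"].round(1),"M",s["wrist_torque"].round(2),"open",round(s["opening"],4),"gf",round(s["gripper_force"],1))
    return s
E
python3 - <<'E'
from h import *
D=[.5008,-.2039]
r.servo_line([D[0],D[1]+.017,.024],max_speed=.1)
print(r.servo_line([D[0],D[1]+.017,-.015],max_speed=.03,stop_force=3)); s=st("touch")
z=s["tool_pos"][2]; r.servo_line([D[0],D[1]+.017,z+.02],max_speed=.1); st("up")
E
```

```text
True
touch 12.43 [ 0.5008 -0.1869  0.0042] [ 180.     0.  -100.3] F [ 0.2 -0.8  4.8] M [ 0.07  0.1  -0.05] open -0.0001 gf 2.3
up 12.78 [ 0.5012 -0.1871  0.0243] [ 180.     0.  -100.3] F [0.3 0.7 0.2] M [-0.03 -0.05 -0.02] open 0.0 gf 0.0
```

The touch at 33 mm came with the TCP reading 4.2 mm, so the shut tips are about 29 mm above the reported TCP, and about 34 mm above it when open to 58 mm. I'll grasp with that offset, tips about 1.5 mm above the disc's underside, then lift and carry the disc over the hub.

```bash
python3 - <<'E'
from h import *
D=[.5008,-.2039]; H=[.5207,.1368]
r.release()
r.servo_line([*D,.02],max_speed=.15)
print(r.servo_line([*D,-.0055],max_speed=.06,stop_force=6)); st("down")
r.grab(); s=st("grab")
if .05<s["opening"]<.065:
    r.servo_line([*D,.04],max_speed=.12); st("lift")
    r.servo_line([*D,.11],max_speed=.2)
    r.move_to([*H,.11],[180,0,-95.8]); st("over hub")
    c=shot("wrist"); np.save("w6.npy",c,allow_pickle=True)
    im=cv2.cvtColor(c["frame"],cv2.COLOR_RGB2BGR)
    cv2.imwrite("pics/w6.png",cv2.convertScaleAbs(cv2.resize(im[120:320,120:392],(800,588),interpolation=cv2.INTER_CUBIC),alpha=1.5))
E
```

```text
False
down 14.4 [ 0.5005 -0.2036 -0.0059] [ 179.9    0.  -100.3] F [0.1 0.2 0.1] M [-0.02  0.    0.03] open 0.0853 gf 0.0
grab 14.81 [ 0.5012 -0.2041 -0.0045] [-180.     0.  -100.3] F [-1.6  1.4  7. ] M [ 0.18  0.33 -0.01] open 0.055 gf 61.8
lift 15.34 [ 0.5008 -0.2039  0.0399] [ 180.     0.  -100.3] F [-1.   0.1 -0.5] M [ 0.01  0.04 -0.  ] open 0.0548 gf 63.2
over hub 17.13 [0.5208 0.1358 0.1096] [180.   -0.  -95.9] F [-0.5 -0.2 -0.4] M [-0.01  0.03 -0.03] open 0.0547 gf 63.3
```

View pics/w6.png

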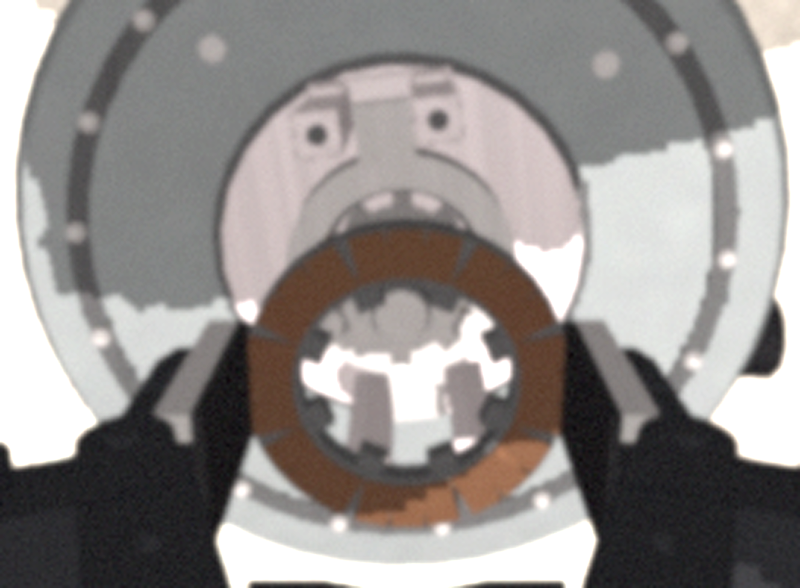

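The disc is held level between the pads on its flats, with the stud visible through the bore at (403,312) and spline gaps at (380,203) and (430,203). Next I'll cross-check the stud position and do a guarded descent with a small feel search.

```bash
python3 - <<'E'
from h import *
c=np.load("w6.npy",allow_pickle=True).item()
print("stud",ray(c,[120+403/2.941,120+312/2.94],.114)[0].round(4))
H=np.array([.5207,.1368]); Y=-95.8
r.servo_line([*H,.072],[180,0,Y],max_speed=.1); st("above spline")
ok=False
cand=[(0,0,0),(3,0,0),(-3,0,0),(0,.001,0),(0,-.001,0),(0,0,.001),(0,0,-.001),(6,0,0),(-6,0,0)]
for dy,dx,dyy in cand:
    p=H+[dx,dyy]
    r.servo_line([*p,.071],[180,0,Y+dy],max_speed=.05)
    hit=r.servo_line([*p,.0615],[180,0,Y+dy],max_speed=.03,stop_force=5)
    s=st(f"{dy,dx,dyy} hit {hit}")
    if not hit or s["tool_pos"][2]<.0655: ok=True;break
print(ok)
E
```

```text
stud [0.5197 0.1354 0.114 ]
above spline 17.72 [0.5208 0.1363 0.072 ] [180.   -0.  -95.8] F [0.  0.5 0.2] M [-0.   -0.07  0.01] open 0.0546 gf 63.3
(0, 0, 0) hit False 18.43 [0.5209 0.1367 0.0613] [-180.    -0.   -95.8] F [ 2.3 -0.9 -1.6] M [-0.16 -0.37 -0.03] open 0.0546 gf 63.4
True
```

It meshed on the first try. I'll slide it down to home under guard.

```bash
python3 - <<'E'
from h import *
H=[.5207,.1368]; Y=-95.8
hit=r.servo_line([*H,.044],[180,0,Y],max_speed=.03,stop_force=8); s=st(f"home? hit {hit}")
E
```

```text
home? hit True 18.88 [0.521  0.1368 0.0496] [-180.     0.   -95.8] F [0.2 0.1 4.9] M [-0.04  0.19 -0.02] open 0.0549 gf 64.1
```

It contacted at TCP 49.6 mm against 49 mm expected for home. I'll release, lift, check the disc on the hub, and take one close look at the separator on the way.

```bash
python3 - <<'E'
from h import *
H=[.5207,.1368]; Y=-95.8; S=[.480,-.3139]
r.release(); st("rel")
r.servo_line([*H,.13],max_speed=.2)
r.servo_line([H[0],H[1]+.04,.155],[180,0,-90],max_speed=.2); r.pause(.1)
c=shot("wrist"); np.save("w7.npy",c,allow_pickle=True)
a=warp(c,H,.087,.05,400)
r.move_to([S[0],S[1]+.04,.09],[180,0,-90]); r.pause(.1); st("sep")
c=shot("wrist"); np.save("w8.npy",c,allow_pickle=True)
cv2.imwrite("pics/w78.png",np.hstack([cv2.convertScaleAbs(a,alpha=1.4),warp(c,S,.032,.05,400)]))
E
```

```text
rel 19.3 [0.5208 0.1366 0.0491] [-180.    -0.   -95.8] F [-0.8  0.4  0.5] M [-0.02 -0.04  0.06] open 0.0859 gf 0.0
sep 22.16 [ 0.4806 -0.273   0.0902] [-180.    -0.   -89.9] F [-0.1  0.1 -0.3] M [ 0.05 -0.03  0.01] open 0.0855 gf 0.0
```

View pics/w78.png

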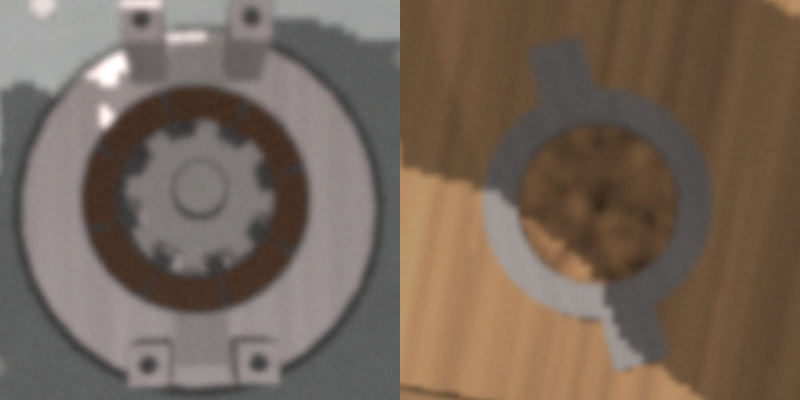

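On the left, the disc is meshed, centred at (196,198) and concentric with the drum, whose slot axis is about +1.2°. On the right, the separator is centred at (598,202) with ears at (555,43) and (637,366), about 105°. Next: pick it up, carry it over and feel for the slots.

```bash
python3 - <<'E'
from h import *
S=[.4796,-.3145]; H=np.array([.5207,.1370]); Y=-88.8
r.move_to([*S,.04],[180,0,-75])
print(r.servo_line([*S,-.006],max_speed=.06,stop_force=6)); st("down")
r.grab(); s=st("grab")
if .05<s["opening"]<.065:
    r.servo_line([*S,.04],max_speed=.12); st("lift")
    r.servo_line([*S,.11],max_speed=.2)
    r.move_to([*H,.11],[180,0,Y]); r.pause(.1); st("over hub")
    c=shot("wrist"); np.save("w9.npy",c,allow_pickle=True)
    im=cv2.cvtColor(c["frame"],cv2.COLOR_RGB2BGR)
    cv2.imwrite("pics/w9.png",cv2.convertScaleAbs(cv2.resize(im[100:320,120:392],(742,600),interpolation=cv2.INTER_CUBIC),alpha=1.5))
E
```

```text
False
down 23.52 [ 0.4798 -0.3147 -0.0058] [-180.   -0.  -75.] F [0.7 0.  0. ] M [ 0.01  0.03 -0.03] open 0.0853 gf 0.0
grab 23.94 [ 0.48   -0.3148 -0.0048] [-1.8e+02 -1.0e-01 -7.5e+01] F [-1.5  1.6  6.1] M [0.28 0.23 0.02] open 0.0547 gf 61.6
lift 24.48 [ 0.4796 -0.3145  0.0399] [-180.   -0.  -75.] F [-0.9  0.  -1.5] M [0.05 0.03 0.01] open 0.0543 gf 63.2
over hub 26.73 [0.521  0.136  0.1099] [180.   -0.  -88.9] F [ 0.7 -0.3 -0.4] M [0.01 0.03 0.04] open 0.0548 gf 63.3
```

View pics/w9.png

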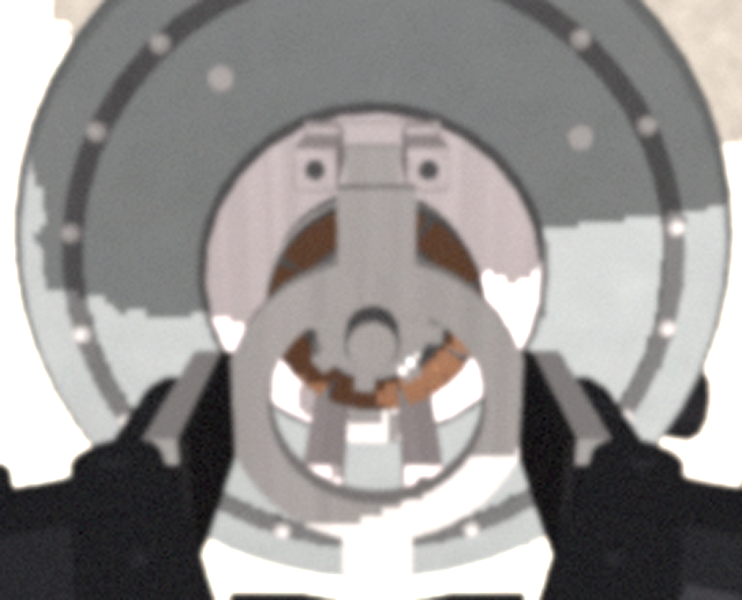

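The separator is held flat with its ears vertical in the image (near ear at columns 337-416) and in line with the slot between the lugs at (315,170) and (428,169). I'll descend under guard.

```bash
python3 - <<'E'
from h import *
H=np.array([.5207,.1370]); Y=-88.8
r.servo_line([*H,.079],[180,0,Y],max_speed=.1); st("above lugs")
ok=False
cand=[(0,0,0),(0,.0008,0),(0,-.0008,0),(1.5,0,0),(-1.5,0,0),(1.5,-.001,0),(-1.5,-.001,0),(3,0,0),(-3,0,0)]
for dy,dx,dyy in cand:
    p=H+[dx,dyy]
    r.servo_line([*p,.0765],[180,0,Y+dy],max_speed=.05)
    hit=r.servo_line([*p,.0665],[180,0,Y+dy],max_speed=.03,stop_force=5)
    s=st(f"{dy,dx,dyy} hit {hit}")
    if not hit or s["tool_pos"][2]<.069: ok=True;break
print(ok)
if ok:
    hit=r.servo_line([*p,.050],[180,0,Y+dy],max_speed=.03,stop_force=8); st(f"home? hit {hit}")
E
```

```text
above lugs 27.24 [0.5205 0.1368 0.0788] [180.   -0.  -88.8] F [-0.3  0.8 -0.6] M [0.03 0.02 0.05] open 0.0546 gf 63.3
(0, 0, 0) hit False 27.98 [0.5213 0.137  0.0666] [-179.9    0.   -88.8] F [ 2.  -0.3 -0.8] M [ 0.06 -0.5  -0.05] open 0.0544 gf 63.3
True
home? hit True 28.41 [0.5214 0.1371 0.0552] [-179.9    0.   -88.8] F [-0.4  0.3  4.8] M [-0.01  0.11 -0.05] open 0.0541 gf 64.0
```

Home contact came at TCP 55.2 mm, consistent with the first plate plus 6 mm. I'll release, retreat and check.

```bash
python3 - <<'E'
from h import *
H=[.5207,.1370]
r.release(); st("rel")
r.servo_line([*H,.13],max_speed=.2)
r.servo_line([H[0],H[1]+.04,.155],[180,0,-90],max_speed=.2); r.pause(.1)
c=shot("wrist"); np.save("w10.npy",c,allow_pickle=True); st("end")
im=cv2.cvtColor(c["frame"],cv2.COLOR_RGB2BGR)
cv2.imwrite("pics/w10.png",np.hstack([cv2.convertScaleAbs(warp(c,H,.092,.05,400),alpha=1.4),cv2.resize(im[:300],(400,400))]))
E
```

```text
rel 28.82 [0.5218 0.1371 0.055 ] [-179.9    0.   -88.8] F [-0.3  0.3  1. ] M [0.07 0.01 0.03] open 0.0851 gf 0.0
end 29.88 [0.5197 0.1762 0.1536] [179.9  -0.  -90. ] F [-0.5 -0.  -0.6] M [-0.03 -0.01  0.01] open 0.0853 gf 0.0
```

View pics/w10.png

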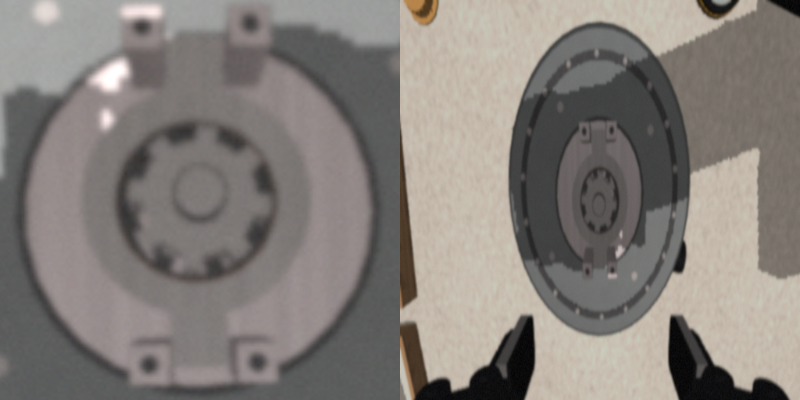

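The separator lies flat and concentric at (197,200), with both ears down between the lug pairs at (195,30) and (200,365). The fingers are clear of everything.

```bash
python3 -c "
from station import r
print(r.sign_off())"
```

```text
the job is handed in; nothing more can be done
None
```

The friction disc is meshed on the hub and the eared separator lies flat on it with both ears in the drum slots; both seated at the expected heights at about 5 N, both are released, and the job was handed in at about 30 s.

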